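# Lay the standing tube in the weld fixture and flip the hold-down over it

### The job

Load the weld fixture by pushing only: tip the standing square tube over so that it lies down between the guide bars, push it along them until its end is snug against the end stop, and then flip the hinged hold-down arm over and press it down until its pad rests on the tube. Do not pick the tube up, and leave the other things on the table where they are.

Things in the scene. Friction and masses are not known exactly. Their poses are not given: they have to be found in the camera images.
- fixture: Fixed dark steel base plate, 150 (x) x 310 (y) x 12 mm, on the table; place and yaw (within 0.35 rad) vary. Origin: centre of its underside, z up. Two guide bars run along its y axis from y = -150 to +120 mm, 10 mm wide, inner faces at x = -23 and +23 mm, tops 30 mm above the table. Hold-down bracket on its -x side (the robot's side): two cheeks, 44 mm over their outsides, 76 mm above the table.
- tube_center (a point): Centre of the loose square metal tube with closed ends, 40 x 40 x 140 mm, 0.3 to 0.55 kg, z along its length. Starts standing on the base plate between the guide bars near their -y end: centre 82 mm, top 152 mm above the table. Lying flat: centre 32 mm, top 52 mm above the table. Home against the stop: centre at fixture x = 0, y = +50 mm.
- stop_face (a point): Centre of the face of the end stop, a steel block (70 x 25 mm, top 57 mm above the table) across the +y end of the guide bars: fixture x = 0, y = +120 mm, 32 mm above the table. The tube, pushed near its top toward the stop (fixture +y), tips over its foot edge at about 16 degrees and falls between the bars, its end still 15 to 60 mm short of this face.
- holddown (a joint): Angle (rad) of the hinged hold-down arm: 0 = level over the lying tube with its rubber pad on it, 1.57 = upright, more = leaning back away from the channel, toward the robot (starts between 1.9 and 2.3, limit 2.5). Stiff hinge: it stays where it is left; takes about 1 to 4 N near its end.
- holddown_pivot (a point): Centre of the hold-down's hinge pin, which runs along the fixture's y axis; fixture x = -55, y = +50 mm, 65 mm above the table.
- holddown_tip (a point): Centre of the free end of the hold-down arm, a flat steel bar 85 mm long from the hinge, 25 mm wide, 10 mm thick; the round rubber pad (22 mm across, 8 mm thick) sits on its underside 55 mm from the hinge, over the tube's middle line when closed.
- offcut: Bystander: short square tube offcut, 30 x 30 x 60 mm, standing beyond the fixture; origin at the centre of its underside.
- magnet_square: Bystander: red triangular magnetic welding square, 90 x 22 mm, 90 mm high, standing beyond the fixture; origin under its middle.
- bolt: Bystander: dark fixture bolt standing on its head, 38 mm across, 50 mm high, on the robot's side of the fixture; origin at the centre of its underside.
- spray_can: Bystander: spray can, 60 mm across, 150 mm high, standing at one side; origin at the centre of its underside.
- tape_measure: Bystander: yellow tape measure, 65 x 35 x 62 mm, at one side; origin at the centre of its underside.
- hammer: Bystander: hammer lying at the right side (-y).
- wire_brush: Bystander: brush with wooden handle lying at the left side (+y).
- tube: The same square tube; origin at the centre of the end on which it starts standing, z along its length.
Things that resemble listed ones, but are neither listed nor needed, are in the scene too. What is shaped like the tube but pink, turquoise or yellow is not meant.

How it is judged:
On the way, in this order (a step that is already met when the one before it is completed fails the run):
1. the tube lies between the guide bars with its end against the end stop (angle between tube_center's own z axis and vertical between 1.5 and 1.64 rad and y of tube_center in the frame of fixture between 0.044 and 0.056 m and x of tube_center in the frame of fixture between -0.007 and 0.007 m and z of tube_center in the frame of fixture below 0.037 m), for 0.2 s.
2. the hold-down is flipped over and down onto the tube (value of joint holddown below 0.07 rad), for 0.2 s.
At the end, for the whole second after the job is handed in: The tube lies flat on the base plate between the guide bars (within 4 degrees of level), its end within 6 mm of the end stop, at rest, and the hold-down arm is down on it (within 0.07 rad of level) (all of step 1 and value of joint holddown below 0.07 rad and linear speed of tube below 0.02 m/s); the robot touches nothing.
It fails at once if the tube is lifted off the base plate (height (world z) of tube_center above 0.1 m or (angle between tube_center's own z axis and vertical above 1.3 rad and height (world z) of tube_center above 0.062 m)).
It fails at once if another thing on the table is shoved or knocked over (more than 30 mm) (distance of any of offcut, magnet_square, bolt, spray_can, tape_measure, hammer, wire_brush from where it was at the start of the episode above 0.03 m).
It also fails if it takes over 64 s, if anything falls off the work surface, if the arm or the gripper's body presses on something with over 40 N, if the wrist force passes 120 N, or if a joint passes its speed limit or range.

### The arm

A 7-joint arm with a two-finger parallel gripper is mounted at the origin on the work surface. World frame = base frame: x ahead of the robot, y to its left, z up, the work surface at z = 0. Lengths are in m, angles in rad, forces in N, time in s.
With the tool pointing down it reaches from about 0.425 to 0.925 m from the base axis. Payload 6.8 kg.
Tool frame: the origin (TCP) lies between the finger pads; the fingertips stand finger_overhang ahead of it and the grasp point (between the pads) lies 6 mm ahead of it (finger_overhang is the distance from the TCP to the fingertips, in m); z points along the fingers, y is the line along which they close (so a half turn about z gives the same grasp; the last joint's range is limited). The gripper opens to 85 mm and grips with 20 to 120 N. Pads are 22 mm wide; open, the fingers measure 114 mm over their backs; the gripper's body (76 mm by 85 mm) begins 54 mm behind the grasp point. The pads swing forward as they close: fully open they stand 13 mm farther back than shut.
Start: joints at [-0.108, 0.477, 0.022, 1.555, -0.011, 1.109, -0.083], TCP at [0.675, 0, 0.256] pointing down, gripper open.
Joint ranges: [-2.96, 2.96], [-0.34, 2.1], [-1.41, 1.46], [0.24, 2.44], [-1.37, 4.51], [0.17, 1.92], [-2.96, 2.96]. Speed limits (rad/s): [2.39, 2.39, 3.14, 3.14, 3.14, 3.14, 3.14].

### API

Orientations are given as a unit quaternion [w, x, y, z].
In Python, from station import * gives the robot as it stands.
- The arm moves only by the tool drive_tool, never from a script. Its argument "increments" is a list of rows, each an object of numbers: "claw": the finger opening in m, from 0 to 0.0854; "dx", "dy", "dz": the shift along the tool's x, y, z in m; "wx", "wy", "wz": the turn, a rotation vector about the tool's x, y, z in degrees. A call has 1 to 20 rows; each row shifts and turns the commanded pose from where the row before left it, along the tool's axes as they then stand; what a row does not reach is not made up. A row lasts 1/8 s, in which the tool goes at most 62.5 mm and 10.7 degrees, less where a joint would pass 70% of its speed; a pose out of reach is approached as far as the arm can. A call with a gripper value outside its range is refused whole. The fingers move at their own pace and stop on an object; "newtons" is the grip in N (left out, the last holds). Time passes only in rows, so rows that do not move let the fingers close. It gives the time, the measured TCP pose, the force, the opening and the grip force at its end, in the units of the state.
- get_obs(): the state, without advancing time (a new reading comes with each control period).
- read_camera(name): name is "scene" or "side" or "wrist"; returns (picture, depth): 420x560x3 uint8, red, green, blue; 420x560 float32, m along the optical axis (not along the pixel's ray), 0 where there is no reading.
- calibration(name): a dict with "intrinsics" (3x3 intrinsics, pixels), "R" (3x3) and "t" (3): a world point X has camera coordinates R X + t; the wrist camera has in their place "mount" (4x4, takes a point from camera to tool coordinates, whose origin is the TCP and whose axes are the flange's). Camera axes: x right, y down, z forward; pixel columns grow to the right and rows downward; lengths in m; the calibration is good to about 2 mm. A picture is of the moment at which its call begins: read the wrist's pose just before it. calibration takes no time and is no camera call.
- hand_in(): hands the job in; it is judged then, once.
The state is a dict: "t": time; "q": joint angles; "joint_vel": joint speeds; "joint_torque": joint torques, N m; "eef_pos": TCP position; "tool_rot": TCP orientation; "contact_force": force on the tool from outside, world axes, zero at the start; "torque": the same for the moment, N m; "gripper_width": opening from 0.0 (shut) to 1.0 (fully open); "grasp_force": force on a finger pad.
Only numpy, scipy, OpenCV 4.12 (cv2) and the standard library are available. Lean on these libraries where they do the work, as an engineer would, in place of code of your own. Each camera call takes 0.05 s, during which the arm holds its last target. There are 200 camera calls.

## Working session

There is one attempt and no reset: what is moved stays moved. The work goes in short steps, Python scripts to look and compute and a tool call to move; the robot and the scene stay as the last step left them, time stands still between calls to the robot, and variables do not carry over. Pictures are saved under pics/ and viewed, at most 10 in all, crops included, and the job is handed in when it is done.

Besides the shell and the picture viewer there is one more tool, called after "Call:" as name(argument=value, ...) on one line, values as JSON. drive_tool: Moves the arm, as the interface text tells. Its arguments: {"type":"object","properties":{"increments":{"type":"array","items":{"type":"object","properties":{"claw":{"type":"number"},"dx":{"type":"number"},"dy":{"type":"number"},"dz":{"type":"number"},"wx":{"type":"number"},"wy":{"type":"number"},"wz":{"type":"number"}}}},"newtons":{"type":"number"}},"required":["increments"]}

```bash
ls; mkdir -p pics; python3 - <<'E'
from station import *
import cv2,numpy as np
o=get_obs();print({k:np.round(v,3) for k,v in o.items()})
for n in("scene","side"):
    p,d=read_camera(n);cv2.imwrite(f"pics/{n}0.png",p[:,:,::-1]);np.savez(f"{n}0.npz",p=p,d=d)
    c=calibration(n);print(n,c)
print(calibration("wrist"))
E
```

```text
pics
{'t': np.float64(0.0), 'q': array([-0.108,  0.478,  0.022,  1.556, -0.012,  1.109, -0.083]), 'joint_vel': array([-0.001, -0.   ,  0.002,  0.001,  0.001, -0.001, -0.001]), 'joint_torque': array([-1.0000e-03, -5.9644e+01,  1.6080e+00, -2.8119e+01,  1.2000e-02,
        9.0000e-03,  0.0000e+00]), 'eef_pos': array([ 0.674, -0.   ,  0.255]), 'tool_rot': array([-0.001,  0.707,  0.707, -0.001]), 'contact_force': array([-0.073,  0.622, -0.054]), 'torque': array([-0.001,  0.014, -0.03 ]), 'grasp_force': np.float64(0.0), 'gripper_width': np.float64(0.998)}
scene {'intrinsics': array([[403.09230208,   0.        , 283.19868372],
       [  0.        , 403.09230208, 206.59006311],
       [  0.        ,   0.        ,   1.        ]]), 'R': array([[ 0.48089282,  0.87663758, -0.01576875],
       [ 0.61110461, -0.34801888, -0.71093882],
       [-0.62872351,  0.33224902, -0.70307705]]), 't': array([-0.26106156, -0.29118692,  1.53010687])}
side {'intrinsics': array([[481.96935924,   0.        , 286.24527869],
       [  0.        , 481.96935924, 210.62696394],
       [  0.        ,   0.        ,   1.        ]]), 'R': array([[-0.99670605, -0.07992701, -0.01373751],
       [-0.05103641,  0.74981645, -0.6596746 ],
       [ 0.06302643, -0.65680055, -0.75142578]]), 't': array([0.57247124, 0.07639677, 1.52124212])}
{'intrinsics': array([[353.11145023,   0.        , 278.41959094],
       [  0.        , 353.11145023, 205.08092121],
       [  0.        ,   0.        ,   1.        ]]), 'mount': array([[ 1.71487211e-03, -9.64841735e-01, -2.62825959e-01,
         6.62175595e-02],
       [ 9.99998530e-01,  1.65500101e-03,  4.49177606e-04,
        -3.18933331e-04],
       [ 1.59192778e-06, -2.62826343e-01,  9.64843155e-01,
        -1.17394546e-01],
       [ 0.00000000e+00,  0.00000000e+00,  0.00000000e+00,
         1.00000000e+00]])}
```

View pics/scene0.png

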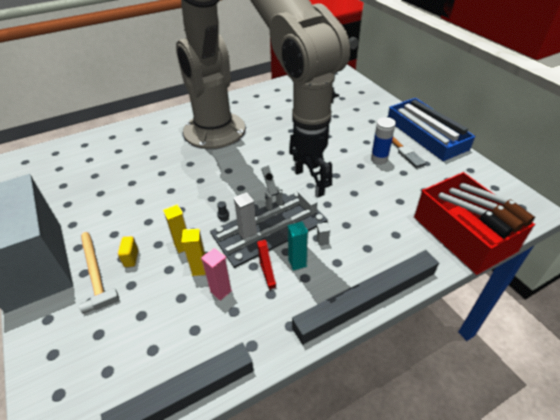

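View pics/side0.png

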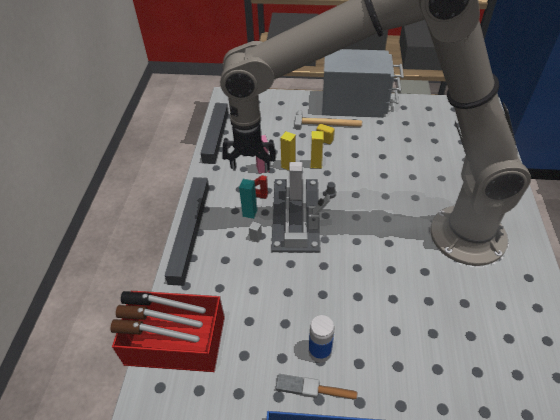

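Candidates for the tube: the grey one at scene (245,215) / side (295,180). Lookalikes in scene are yellow at (177,228) and (193,252), pink at (216,275) and turquoise at (298,245). I choose the grey one standing between the bars and check it in a close crop.

```bash
python3 - <<'E'
import cv2,numpy as np
a=np.load("side0.npz")["p"][150:260,250:350,::-1];b=np.load("scene0.npz")["p"][160:270,200:340,::-1]
a=cv2.resize(a,None,fx=4,fy=4,interpolation=cv2.INTER_CUBIC);b=cv2.resize(b,None,fx=2.8,fy=4,interpolation=cv2.INTER_CUBIC)
cv2.imwrite("pics/crop.png",np.hstack([a,b]))
E
```

```text
(no output)
```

View pics/crop.png

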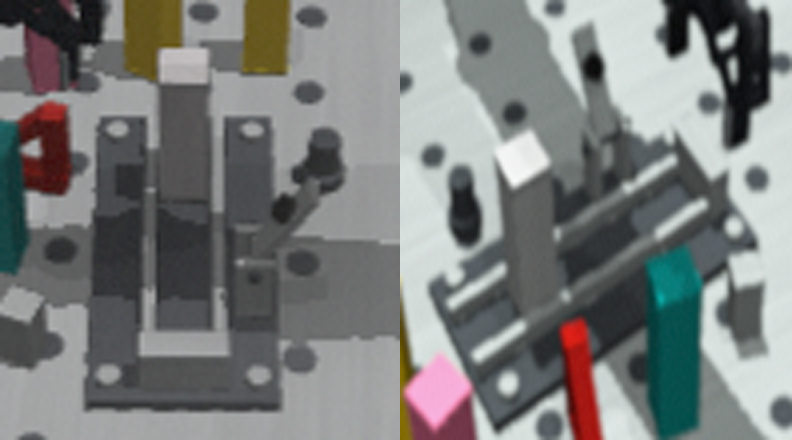

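The crop shows the grey tube (top at side pixel 296,166) between the guide bars. The stop is at the near end (296,235), and the hold-down leans back to the right (327,198) near the bolt (331,188).

```bash
cat > h.py <<'E'
from station import *
import cv2,numpy as np
def ray(cal,px,z):
    K,R,t=cal["intrinsics"],cal["R"],cal["t"];C=-R.T@t
    d=R.T@np.linalg.solve(K,[px[0],px[1],1]);return C+d*(z-C[2])/d[2]
E
python3 - <<'E'
from h import *
s=calibration("side");c=calibration("scene");np.set_printoptions(precision=4,suppress=True)
S=lambda u,v,z:ray(s,(250+u/4,150+v/4),z)[:2]
C=lambda u,v,z:ray(c,(200+(u-400)/2.8,160+v/4),z)[:2]
P=np.array([S(97,117,.012),S(272,117,.012),S(281,400,.012),S(86,402,.012)])  # x+y-, x-y-, x-y+, x+y+
print("plate side",P,P.mean(0))
print("edge len",[np.linalg.norm(P[i]-P[i-1]) for i in range(4)])
y=P[2]+P[3]-P[0]-P[1];print("yaw",np.arctan2(-y[0],y[1]))
print("plate scene",C(430,287,.012),C(498,418,.012),C(757,238,.012), "diag mid",(C(430,287,.012)+C(757,238,.012))/2)
print("tube top side",np.mean([S(158,48,.152),S(208,48,.152),S(208,82,.152),S(160,82,.152)],0))
print("tube top scene",np.mean([C(498,148,.152),C(528,130,.152),C(550,165,.152),C(519,186,.152)],0))
print("stop top side",np.array([S(140,333,.057),S(228,333,.057),S(228,355,.057),S(140,355,.057)]))
print("bolt top",S(323,135,.05))
E
```

```text
plate side [[ 0.6317 -0.1942]
 [ 0.4797 -0.2042]
 [ 0.4617  0.1008]
 [ 0.6104  0.1131]] [ 0.5459 -0.0461]
edge len [np.float64(0.30800869472151493), np.float64(0.15229380387978425), np.float64(0.3055864027295076), np.float64(0.1492580968329174)]
yaw 0.06411596606355881
plate scene [ 0.4902 -0.2058] [ 0.6303 -0.1925] [0.6136 0.1083] diag mid [ 0.5519 -0.0487]
tube top side [ 0.5512 -0.1173]
tube top scene [ 0.5551 -0.1183]
stop top side [[0.5711 0.0787]
 [0.5045 0.0741]
 [0.5034 0.0952]
 [0.5693 0.0998]]
bolt top [ 0.4365 -0.1478]
```

```bash
python3 - <<'E'
from h import *
import station
print([n for n in dir(station) if n[0]!='_'], getattr(station,'finger_overhang',None))
s=calibration("side");np.set_printoptions(precision=3,suppress=True)
for n in("scene","side"):
    z=np.load(n+"0.npz");p,d=z["p"],z["d"];c=calibration(n);K,R,t=c["intrinsics"],c["R"],c["t"]
    hsv=cv2.cvtColor(p,cv2.COLOR_RGB2HSV)
    m=cv2.inRange(hsv,(20,150,80),(35,255,255));k,l,st,_=cv2.connectedComponentsWithStats(m)
    v,u=np.mgrid[:420,:560]
    X=(np.dstack([(u-K[0,2])/K[0,0],(v-K[1,2])/K[1,1],np.ones_like(u)])*d[...,None]-t)@R
    for i in range(1,k):
        if st[i,4]>60:
            q=X[(l==i)&(d>0)];print(n,st[i],np.percentile(q,5,0),np.percentile(q,95,0))
    if n=="side":
        # hold-down arm region
        q=X[190:215,308:335].reshape(-1,3);q=q[(q[:,2]>.075)&(q[:,2]<.2)];print("arm",len(q),q[np.argsort(q[:,2])][::6])
E
```

```text
['PlanningError', 'calibration', 'finger_overhang', 'get_obs', 'hand_in', 'read_camera'] 0.025
scene [ 164  205   41   71 1291] [ 0.489 -0.308  0.017] [ 0.613 -0.266  0.141]
scene [118 237  18  30 393] [ 0.447 -0.448  0.015] [ 0.497 -0.411  0.063]
side [311 124  23  44 583] [ 0.442 -0.428  0.013] [ 0.505 -0.269  0.142]
side [281 132  14  38 436] [ 0.569 -0.282  0.02 ] [ 0.611 -0.253  0.142]
arm 165 [[ 0.485 -0.022  0.075]
 [ 0.497 -0.015  0.077]
 [ 0.487 -0.003  0.078]
 [ 0.497 -0.018  0.079]
 [ 0.484 -0.     0.081]
 [ 0.472  0.009  0.088]
 [ 0.478  0.011  0.09 ]
 [ 0.475  0.009  0.092]
 [ 0.472  0.008  0.095]
 [ 0.469  0.01   0.098]
 [ 0.472  0.001  0.102]
 [ 0.469  0.004  0.106]
 [ 0.463  0.009  0.112]
 [ 0.476  0.     0.114]
 [ 0.473 -0.01   0.117]
 [ 0.458  0.007  0.119]
 [ 0.464  0.005  0.121]
 [ 0.461 -0.006  0.122]
 [ 0.467  0.004  0.124]
 [ 0.452  0.009  0.125]
 [ 0.455  0.01   0.127]
 [ 0.455 -0.001  0.128]
 [ 0.456 -0.003  0.131]
 [ 0.453 -0.005  0.133]
 [ 0.444  0.005  0.136]
 [ 0.444 -0.006  0.137]
 [ 0.453 -0.003  0.139]
 [ 0.447 -0.011  0.14 ]]
```

Call:
drive_tool(increments=[{"claw":0,"dx":-0.05,"dy":-0.03,"wz":-3.8},{"dx":-0.05,"dy":-0.03},{"dx":-0.05,"dy":-0.03},{},{},{}])

```text
schema error: expected keys claw, dx, dy, dz, wx, wy, wz
```

Call:
drive_tool(increments=[{"claw":0,"dx":0,"dy":0,"dz":0,"wx":0,"wy":0,"wz":-3.8},{"claw":0,"dx":-0.0435,"dy":-0.032,"dz":0,"wx":0,"wy":0,"wz":0},{"claw":0,"dx":-0.0435,"dy":-0.032,"dz":0,"wx":0,"wy":0,"wz":0},{"claw":0,"dx":-0.0435,"dy":-0.032,"dz":0,"wx":0,"wy":0,"wz":0},{"claw":0,"dx":-0.0435,"dy":-0.032,"dz":0,"wx":0,"wy":0,"wz":0},{"claw":0,"dx":0,"dy":0,"dz":0,"wx":0,"wy":0,"wz":0},{"claw":0,"dx":0,"dy":0,"dz":0,"wx":0,"wy":0,"wz":0}])

```text
t: 0.98
eef_pos: [0.5589, -0.1816, 0.2561]
tool_rot: [-0.0, 0.683, 0.73, 0.0]
contact_force: [0.3, 0.3, -0.9]
gripper_width: -0.005
grasp_force: 0.0
```

Call:
drive_tool(increments=[{"claw":0,"dx":0,"dy":0,"dz":0.035,"wx":0,"wy":0,"wz":0},{"claw":0,"dx":0,"dy":0,"dz":0.035,"wx":0,"wy":0,"wz":0},{"claw":0,"dx":0,"dy":0,"dz":0.036,"wx":0,"wy":0,"wz":0},{"claw":0,"dx":0.01,"dy":0,"dz":0,"wx":0,"wy":0,"wz":0},{"claw":0,"dx":0.01,"dy":0,"dz":0,"wx":0,"wy":0,"wz":0},{"claw":0,"dx":0.008,"dy":0,"dz":0,"wx":0,"wy":0,"wz":0},{"claw":0,"dx":0.008,"dy":0,"dz":0,"wx":0,"wy":0,"wz":0},{"claw":0,"dx":0.008,"dy":0,"dz":0,"wx":0,"wy":0,"wz":0}])

```text
t: 1.98
eef_pos: [0.5563, -0.1379, 0.1511]
tool_rot: [0.001, 0.683, 0.73, 0.0]
contact_force: [0.8, -0.4, 0.5]
gripper_width: -0.001
grasp_force: 0.3
```

```bash
python3 - <<'E'
from h import *
p,d=read_camera("side");a=p[120:270,230:370,::-1];q,d=read_camera("scene");b=q[150:300,190:330,::-1]
cv2.imwrite("pics/c1.png",cv2.resize(np.hstack([a,b]),None,fx=2.8,fy=2.8,interpolation=cv2.INTER_CUBIC))
E
```

```text
(no output)
```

View pics/c1.png

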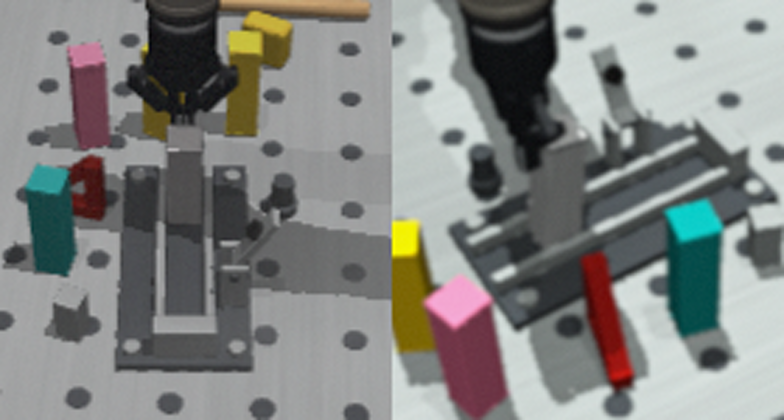

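The fingers stand right behind the tube's top and are centred on it (crop pixel 185,125), so I push on.

Call:
drive_tool(increments=[{"claw":0,"dx":0.008,"dy":0,"dz":0,"wx":0,"wy":0,"wz":0},{"claw":0,"dx":0.008,"dy":0,"dz":0,"wx":0,"wy":0,"wz":0},{"claw":0,"dx":0.008,"dy":0,"dz":0,"wx":0,"wy":0,"wz":0},{"claw":0,"dx":0.008,"dy":0,"dz":0,"wx":0,"wy":0,"wz":0},{"claw":0,"dx":0.008,"dy":0,"dz":0,"wx":0,"wy":0,"wz":0}])

```text
t: 2.7
eef_pos: [0.5532, -0.0976, 0.1503]
tool_rot: [-0.0, 0.683, 0.73, 0.0]
contact_force: [-0.3, -0.9, 0.2]
gripper_width: -0.001
grasp_force: 0.0
```

Call:
drive_tool(increments=[{"claw":0,"dx":0.008,"dy":0,"dz":0,"wx":0,"wy":0,"wz":0},{"claw":0,"dx":0,"dy":0,"dz":0,"wx":0,"wy":0,"wz":0},{"claw":0,"dx":0,"dy":0,"dz":0,"wx":0,"wy":0,"wz":0},{"claw":0,"dx":0,"dy":0,"dz":0,"wx":0,"wy":0,"wz":0}])

```text
t: 3.2
eef_pos: [0.5527, -0.0908, 0.1503]
tool_rot: [0.0, 0.684, 0.73, -0.0]
contact_force: [0.5, 0.5, 0.1]
gripper_width: 0.003
grasp_force: 0.0
```

```bash
python3 - <<'E'
from h import *
p,d=read_camera("side");a=p[120:270,230:370,::-1];q,d=read_camera("scene");b=q[150:300,190:330,::-1]
cv2.imwrite("pics/c2.png",cv2.resize(np.hstack([a,b]),None,fx=2.8,fy=2.8,interpolation=cv2.INTER_CUBIC))
E
```

```text
(no output)
```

View pics/c2.png

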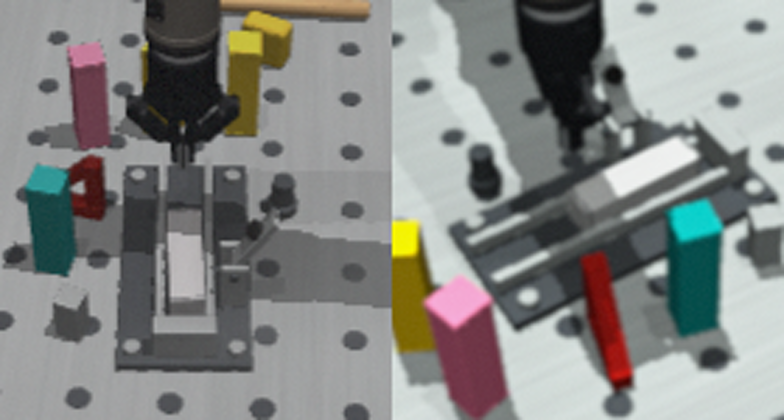

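The tube now lies in the channel (crop pixel 185,260), with a gap left before the stop.

Call:
drive_tool(increments=[{"claw":0,"dx":-0.025,"dy":0,"dz":0,"wx":0,"wy":0,"wz":0},{"claw":0,"dx":-0.025,"dy":0,"dz":0,"wx":0,"wy":0,"wz":0},{"claw":0,"dx":0,"dy":0,"dz":0.03,"wx":0,"wy":0,"wz":0},{"claw":0,"dx":0,"dy":0,"dz":0.03,"wx":0,"wy":0,"wz":0},{"claw":0,"dx":0,"dy":0,"dz":0.028,"wx":0,"wy":0,"wz":0},{"claw":0,"dx":0,"dy":0,"dz":0,"wx":0,"wy":0,"wz":0},{"claw":0,"dx":0,"dy":0,"dz":0,"wx":0,"wy":0,"wz":0}])

```text
t: 4.18
eef_pos: [0.5566, -0.1404, 0.0632]
tool_rot: [0.0, 0.683, 0.73, 0.0]
contact_force: [0.1, -0.2, 0.8]
gripper_width: 0.002
grasp_force: 0.0
```

```bash
cat >> h.py <<'E'
def F(p):
    d=np.array(p[:2])-[.548,-.047];c,s=np.cos(.066),np.sin(.066);return np.array([c*d[0]+s*d[1],-s*d[0]+c*d[1]])
def cloud(n):
    p,d=read_camera(n);c=calibration(n);K,R,t=c["intrinsics"],c["R"],c["t"];v,u=np.mgrid[:420,:560]
    X=(np.dstack([(u-K[0,2])/K[0,0],(v-K[1,2])/K[1,1],np.ones_like(u)])*d[...,None]-t)@R
    return p,X,d>0
def show():
    o=get_obs();print("tcp_f",F(o["eef_pos"]),o["eef_pos"][2],"force",np.round(o["contact_force"],1))
    for n in("scene","side"):
        p,X,ok=cloud(n);q=X[ok&(X[...,2]>.044)&(X[...,2]<.06)];f=np.array([F(a) for a in q]);f=f[(abs(f[:,0])<.017)&(f[:,1]>-.08)&(f[:,1]<.117)]
        print(n,len(f),np.percentile(f,[1,50,99],0).round(4).tolist())
E
python3 -c "
from h import *
show()"
```

```text
tcp_f [ 0.00244591 -0.09380117] 0.0631615085433206 force [ 0.1 -0.2  0.8]
scene 449 [[-0.0167, -0.0445], [0.0005, 0.0232], [0.0168, 0.0938]]
side 362 [[-0.015, -0.0452], [0.0011, 0.0317], [0.0169, 0.0961]]
```

Call:
drive_tool(increments=[{"claw":0,"dx":0.012,"dy":-0.002,"dz":0,"wx":0,"wy":0,"wz":0},{"claw":0,"dx":0.01,"dy":0,"dz":0,"wx":0,"wy":0,"wz":0},{"claw":0,"dx":0.008,"dy":0,"dz":0,"wx":0,"wy":0,"wz":0},{"claw":0,"dx":0.006,"dy":0,"dz":0,"wx":0,"wy":0,"wz":0},{"claw":0,"dx":0.006,"dy":0,"dz":0,"wx":0,"wy":0,"wz":0},{"claw":0,"dx":0.006,"dy":0,"dz":0,"wx":0,"wy":0,"wz":0},{"claw":0,"dx":0.004,"dy":0,"dz":0,"wx":0,"wy":0,"wz":0},{"claw":0,"dx":0.004,"dy":0,"dz":0,"wx":0,"wy":0,"wz":0},{"claw":0,"dx":0,"dy":0,"dz":0,"wx":0,"wy":0,"wz":0}])

```text
t: 5.4
eef_pos: [0.5504, -0.0838, 0.0623]
tool_rot: [-0.0, 0.683, 0.73, 0.0]
contact_force: [0.5, -1.5, 1.4]
gripper_width: -0.002
grasp_force: 0.5
```

```bash
python3 -c "
from h import *
show()"
```

```text
tcp_f [-4.46876090e-05 -3.69256553e-02] 0.062337600763032824 force [ 0.5 -1.5  1.4]
scene 391 [[-0.0164, -0.0475], [0.0038, 0.0482], [0.0168, 0.1137]]
side 384 [[-0.0149, -0.0332], [0.0011, 0.0464], [0.0169, 0.1133]]
```

Call:
drive_tool(increments=[{"claw":0,"dx":0.002,"dy":0,"dz":0,"wx":0,"wy":0,"wz":0},{"claw":0,"dx":0.002,"dy":0,"dz":0,"wx":0,"wy":0,"wz":0},{"claw":0,"dx":0.0015,"dy":0,"dz":0,"wx":0,"wy":0,"wz":0},{"claw":0,"dx":0,"dy":0,"dz":0,"wx":0,"wy":0,"wz":0}])

```text
t: 6.0
eef_pos: [0.5499, -0.0793, 0.0623]
tool_rot: [0.0, 0.683, 0.73, -0.0]
contact_force: [1.0, -3.5, -1.0]
gripper_width: 0.001
grasp_force: 2.0
```

Call:
drive_tool(increments=[{"claw":0,"dx":0.0015,"dy":0,"dz":0,"wx":0,"wy":0,"wz":0},{"claw":0,"dx":0.001,"dy":0,"dz":0,"wx":0,"wy":0,"wz":0},{"claw":0,"dx":0,"dy":0,"dz":0,"wx":0,"wy":0,"wz":0}])

```text
t: 6.38
eef_pos: [0.5495, -0.0792, 0.0623]
tool_rot: [0.001, 0.684, 0.729, -0.001]
contact_force: [-0.3, -9.4, -1.3]
gripper_width: 0.001
grasp_force: 4.7
```

Call:
drive_tool(increments=[{"claw":0,"dx":0.002,"dy":0,"dz":0,"wx":0,"wy":0,"wz":0},{"claw":0,"dx":0.002,"dy":0,"dz":0,"wx":0,"wy":0,"wz":0},{"claw":0,"dx":0,"dy":0,"dz":0,"wx":0,"wy":0,"wz":0}])

```text
t: 6.75
eef_pos: [0.5487, -0.0789, 0.0623]
tool_rot: [0.002, 0.685, 0.728, -0.003]
contact_force: [-0.3, -18.4, 0.6]
gripper_width: -0.001
grasp_force: 9.0
```

```bash
python3 - <<'E'
from h import *
show()
p,d=read_camera("side");a=p[160:260,250:350,::-1]
cv2.imwrite("pics/c3.png",cv2.resize(a,None,fx=5.5,fy=5.5,interpolation=cv2.INTER_CUBIC))
E
```

```text
tcp_f [-0.00141317 -0.03189732] 0.062323360431103196 force [ -0.3 -18.4   0.6]
scene 379 [[-0.016, -0.0422], [0.0034, 0.0497], [0.0168, 0.1147]]
side 368 [[-0.0149, -0.0269], [0.001, 0.0483], [0.0168, 0.1157]]
```

View pics/c3.png

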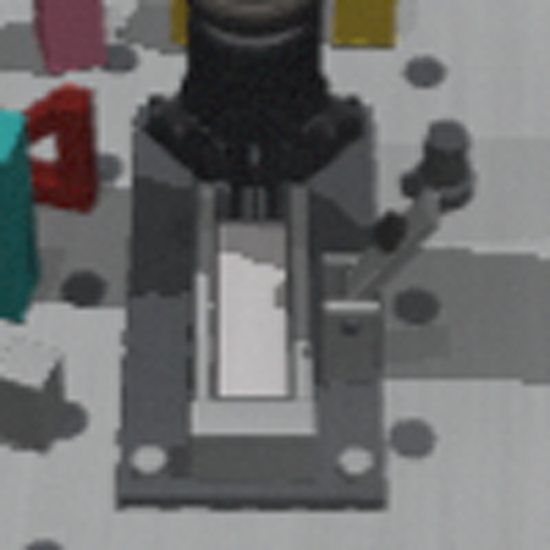

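The tube's end meets the stop at crop pixel (255,400) and the force rises with no more motion, so it is home. I back off, rise, and straddle the hold-down with open fingers.

Call:
drive_tool(increments=[{"claw":0,"dx":-0.015,"dy":0,"dz":0,"wx":0,"wy":0,"wz":0},{"claw":0,"dx":-0.01,"dy":0,"dz":0,"wx":0,"wy":0,"wz":0},{"claw":0,"dx":0,"dy":0,"dz":-0.05,"wx":0,"wy":0,"wz":0},{"claw":0,"dx":0,"dy":0,"dz":-0.06,"wx":0,"wy":0,"wz":0},{"claw":0,"dx":0,"dy":0,"dz":-0.05,"wx":0,"wy":0,"wz":0},{"claw":0.085,"dx":0.04,"dy":-0.03,"dz":0,"wx":0,"wy":0,"wz":0},{"claw":0.085,"dx":0.035,"dy":-0.025,"dz":0,"wx":0,"wy":0,"wz":0},{"claw":0.085,"dx":0.03,"dy":-0.025,"dz":0,"wx":0,"wy":0,"wz":0},{"claw":0.085,"dx":0,"dy":0,"dz":0,"wx":0,"wy":0,"wz":0},{"claw":0.085,"dx":0,"dy":0,"dz":0,"wx":0,"wy":0,"wz":0},{"claw":0.085,"dx":0,"dy":0,"dz":0,"wx":0,"wy":0,"wz":0}])

```text
t: 8.28
eef_pos: [0.4651, 0.0014, 0.2223]
tool_rot: [0.0, 0.684, 0.73, 0.0]
contact_force: [-0.2, -0.8, 0.2]
gripper_width: 0.991
grasp_force: 0.0
```

```bash
python3 - <<'E'
from h import *
show()
p,d=read_camera("wrist")
cv2.imwrite("pics/w1.png",p[:,:,::-1])
E
```

```text
tcp_f [-0.07949148  0.05373595] 0.2223412928931308 force [-0.2 -0.8  0.2]
scene 428 [[-0.0167, -0.0208], [0.0005, 0.0434], [0.0168, 0.1156]]
side 347 [[-0.0148, -0.0197], [0.001, 0.0535], [0.0169, 0.1143]]
```

View pics/w1.png

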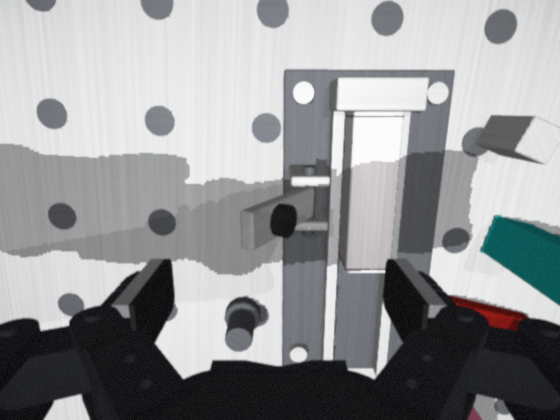

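The wrist view shows the arm tip at (255,228) between the open fingers (155 and 400), and the tube snug at the stop (378,113).

```bash
python3 - <<'E'
from h import *
from scipy.spatial.transform import Rotation as R
o=get_obs();c=calibration("wrist");w,x,y,z=o["tool_rot"]
T=np.eye(4);T[:3,:3]=R.from_quat([x,y,z,w]).as_matrix();T[:3,3]=o["eef_pos"];M=T@c["mount"]
cal=dict(intrinsics=c["intrinsics"],R=M[:3,:3].T,t=-M[:3,:3].T@M[:3,3])
for px,z in [((244,230),.139),((262,229),.139),((377,115),.052),((380,110),.057),((343,190),.052),((405,190),.052),((154,290),.2),((400,290),.2)]:print(px,F(ray(cal,px,z)).round(4))
E
```

```text
(244, 230) [-0.1007  0.05  ]
(262, 229) [-0.0899  0.0506]
(377, 115) [-0.0023  0.1155]
(380, 110) [-0.0016  0.1193]
(343, 190) [-0.0262  0.0549]
(405, 190) [0.0255 0.0549]
(154, 290) [-0.1346  0.0435]
(400, 290) [-0.0267  0.0436]
```

Call:
drive_tool(increments=[{"claw":0.085,"dx":-0.003,"dy":0,"dz":0.03,"wx":0,"wy":0,"wz":0},{"claw":0.085,"dx":0,"dy":0,"dz":0.03,"wx":0,"wy":0,"wz":0},{"claw":0.085,"dx":0,"dy":0,"dz":0.02,"wx":0,"wy":0,"wz":0},{"claw":0.085,"dx":0,"dy":0,"dz":0.017,"wx":0,"wy":0,"wz":0},{"claw":0.085,"dx":0,"dy":0,"dz":0,"wx":0,"wy":0,"wz":0},{"claw":0.085,"dx":0,"dy":0,"dz":0,"wx":0,"wy":0,"wz":0}])

```text
t: 9.18
eef_pos: [0.4651, -0.0011, 0.1258]
tool_rot: [0.0, 0.683, 0.73, 0.0]
contact_force: [0.2, -0.1, 0.5]
gripper_width: 0.997
grasp_force: 0.0
```

Call:
drive_tool(increments=[{"claw":0.085,"dx":0,"dy":0.008,"dz":0,"wx":0,"wy":0,"wz":0},{"claw":0.085,"dx":0,"dy":0.008,"dz":0,"wx":0,"wy":0,"wz":0},{"claw":0.085,"dx":0,"dy":0.008,"dz":0,"wx":0,"wy":0,"wz":0},{"claw":0.085,"dx":0,"dy":0.008,"dz":0,"wx":0,"wy":0,"wz":0},{"claw":0.085,"dx":0,"dy":0.008,"dz":0,"wx":0,"wy":0,"wz":0}])

```text
t: 9.8
eef_pos: [0.5049, 0.0017, 0.1252]
tool_rot: [-0.0, 0.683, 0.73, -0.0]
contact_force: [-3.4, -0.8, 2.4]
gripper_width: 0.996
grasp_force: 1.6
```

Call:
drive_tool(increments=[{"claw":0.085,"dx":0,"dy":0.008,"dz":0,"wx":0,"wy":0,"wz":0},{"claw":0.085,"dx":0,"dy":0.008,"dz":0,"wx":0,"wy":0,"wz":0},{"claw":0.085,"dx":0,"dy":0.008,"dz":0,"wx":0,"wy":0,"wz":0},{"claw":0.085,"dx":0,"dy":0.008,"dz":0,"wx":0,"wy":0,"wz":0},{"claw":0.085,"dx":0,"dy":0.008,"dz":0,"wx":0,"wy":0,"wz":0},{"claw":0.085,"dx":0,"dy":0.008,"dz":0,"wx":0,"wy":0,"wz":0},{"claw":0.085,"dx":0,"dy":0.006,"dz":0,"wx":0,"wy":0,"wz":0}])

```text
t: 10.68
eef_pos: [0.5591, 0.0054, 0.1253]
tool_rot: [0.0, 0.683, 0.73, 0.0]
contact_force: [-2.6, 0.2, 0.5]
gripper_width: 0.999
grasp_force: 1.1
```

```bash
cat >> h.py <<'E'
def armpts():
    for n in("scene","side"):
        p,X,ok=cloud(n);q=X[ok&(X[...,2]>.078)&(X[...,2]<.16)];f=np.array([[*F(a),a[2]] for a in q])
        f=f[(f[:,0]>-.12)&(f[:,0]<.04)&(abs(f[:,1]-.05)<.016)];print(n,f[np.argsort(f[:,2])][::max(1,len(f)//20)].round(3).tolist())
E
python3 - <<'E'
from h import *
armpts()
p,d=read_camera("side");a=p[120:270,230:370,::-1];q,d=read_camera("scene");b=q[150:300,190:330,::-1]
cv2.imwrite("pics/c4.png",cv2.resize(np.hstack([a,b]),None,fx=2.8,fy=2.8,interpolation=cv2.INTER_CUBIC))
E
```

```text
scene [[-0.049, 0.037, 0.079], [-0.037, 0.037, 0.088], [-0.026, 0.037, 0.1], [-0.01, 0.047, 0.107], [-0.014, 0.043, 0.11], [-0.019, 0.037, 0.113], [-0.015, 0.054, 0.115], [-0.03, 0.06, 0.12], [-0.029, 0.053, 0.123], [-0.029, 0.04, 0.126], [-0.029, 0.043, 0.129], [-0.028, 0.062, 0.131], [-0.006, 0.055, 0.132], [-0.029, 0.04, 0.134], [-0.009, 0.06, 0.135], [-0.01, 0.048, 0.136], [-0.006, 0.036, 0.139], [-0.028, 0.04, 0.142], [-0.029, 0.044, 0.146], [-0.026, 0.049, 0.15], [-0.031, 0.052, 0.155]]
side [[-0.055, 0.04, 0.079], [-0.064, 0.034, 0.081], [-0.051, 0.053, 0.084], [-0.042, 0.045, 0.088], [-0.036, 0.061, 0.092], [-0.036, 0.061, 0.097], [-0.032, 0.062, 0.103], [-0.036, 0.05, 0.107], [-0.011, 0.057, 0.111], [-0.026, 0.04, 0.114], [-0.023, 0.059, 0.118], [-0.026, 0.049, 0.12], [-0.011, 0.057, 0.125], [-0.017, 0.063, 0.127], [-0.029, 0.062, 0.129], [-0.038, 0.056, 0.132], [-0.014, 0.062, 0.134], [-0.011, 0.039, 0.136], [-0.011, 0.05, 0.139], [-0.038, 0.059, 0.149], [-0.043, 0.055, 0.157]]
```

View pics/c4.png

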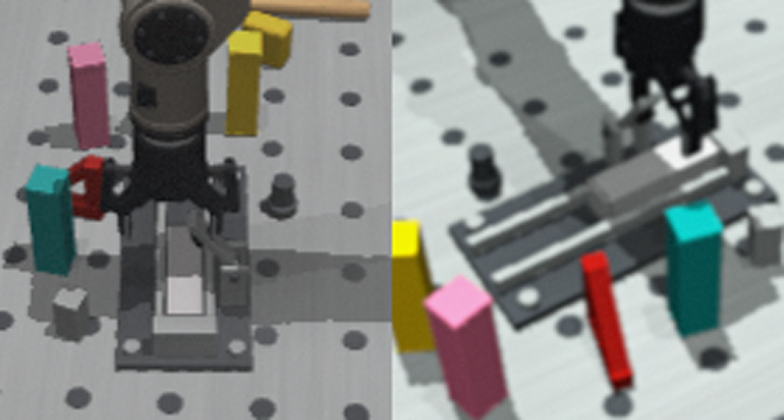

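The arm is past upright, at about 1.0 rad (side crop 205,235). I rise, close the fingers and press it down from above.

Call:
drive_tool(increments=[{"claw":0.085,"dx":0,"dy":-0.005,"dz":-0.01,"wx":0,"wy":0,"wz":0},{"claw":0.085,"dx":0,"dy":0,"dz":-0.035,"wx":0,"wy":0,"wz":0},{"claw":0.085,"dx":0,"dy":0,"dz":-0.035,"wx":0,"wy":0,"wz":0},{"claw":0,"dx":0,"dy":-0.015,"dz":0,"wx":0,"wy":0,"wz":0},{"claw":0,"dx":0,"dy":-0.015,"dz":0,"wx":0,"wy":0,"wz":0},{"claw":0,"dx":0,"dy":0,"dz":0,"wx":0,"wy":0,"wz":0},{"claw":0,"dx":0,"dy":0,"dz":0,"wx":0,"wy":0,"wz":0},{"claw":0,"dx":0,"dy":0,"dz":0,"wx":0,"wy":0,"wz":0},{"claw":0,"dx":0,"dy":0,"dz":0.025,"wx":0,"wy":0,"wz":0},{"claw":0,"dx":0,"dy":0,"dz":0.02,"wx":0,"wy":0,"wz":0},{"claw":0,"dx":0,"dy":0,"dz":0,"wx":0,"wy":0,"wz":0}])

```text
t: 12.25
eef_pos: [0.5226, 0.0029, 0.1588]
tool_rot: [-0.001, 0.683, 0.73, -0.001]
contact_force: [-0.2, 0.8, -0.1]
gripper_width: 0.002
grasp_force: 0.0
```

Call:
drive_tool(increments=[{"claw":0,"dx":0,"dy":0.004,"dz":0.006,"wx":0,"wy":0,"wz":0},{"claw":0,"dx":0,"dy":0.004,"dz":0.006,"wx":0,"wy":0,"wz":0},{"claw":0,"dx":0,"dy":0.004,"dz":0.006,"wx":0,"wy":0,"wz":0},{"claw":0,"dx":0,"dy":0.004,"dz":0.006,"wx":0,"wy":0,"wz":0},{"claw":0,"dx":0,"dy":0.004,"dz":0.006,"wx":0,"wy":0,"wz":0}])

```text
t: 12.88
eef_pos: [0.5439, 0.0043, 0.13]
tool_rot: [0.0, 0.683, 0.73, 0.0]
contact_force: [-0.2, 1.2, 2.0]
gripper_width: -0.002
grasp_force: 0.8
```

Call:
drive_tool(increments=[{"claw":0,"dx":0,"dy":0.004,"dz":0.006,"wx":0,"wy":0,"wz":0},{"claw":0,"dx":0,"dy":0.004,"dz":0.006,"wx":0,"wy":0,"wz":0},{"claw":0,"dx":0,"dy":0.004,"dz":0.005,"wx":0,"wy":0,"wz":0},{"claw":0,"dx":0,"dy":0.002,"dz":0.005,"wx":0,"wy":0,"wz":0},{"claw":0,"dx":0,"dy":0,"dz":0,"wx":0,"wy":0,"wz":0}])

```text
t: 13.5
eef_pos: [0.5575, 0.0052, 0.1079]
tool_rot: [-0.0, 0.683, 0.73, -0.0]
contact_force: [0.9, 0.5, -0.1]
gripper_width: -0.003
grasp_force: 0.0
```

Call:
drive_tool(increments=[{"claw":0,"dx":0,"dy":0,"dz":0.004,"wx":0,"wy":0,"wz":0},{"claw":0,"dx":0,"dy":0,"dz":0.004,"wx":0,"wy":0,"wz":0},{"claw":0,"dx":0,"dy":0,"dz":0.003,"wx":0,"wy":0,"wz":0},{"claw":0,"dx":0,"dy":0,"dz":0.001,"wx":0,"wy":0,"wz":0},{"claw":0,"dx":0,"dy":0,"dz":0,"wx":0,"wy":0,"wz":0}])

```text
t: 14.12
eef_pos: [0.5571, 0.0052, 0.0961]
tool_rot: [-0.0, 0.683, 0.73, -0.0]
contact_force: [0.9, 0.8, 0.6]
gripper_width: 0.002
grasp_force: 0.1
```

```bash
python3 - <<'E'
from h import *
for n in("scene","side"):
    p,X,ok=cloud(n);q=X[ok&(X[...,2]>.06)&(X[...,2]<.15)];f=np.array([[*F(a),a[2]] for a in q])
    f=f[(f[:,0]>-.08)&(f[:,0]<.045)&(abs(f[:,1]-.05)<.014)];print(n,f[np.argsort(f[:,0])][::max(1,len(f)//25)].round(3).tolist())
p,d=read_camera("side");a=p[150:260,250:350,::-1];q,d=read_camera("scene");b=q[170:280,220:320,::-1]
cv2.imwrite("pics/c5.png",cv2.resize(np.hstack([a,b]),None,fx=4,fy=4,interpolation=cv2.INTER_CUBIC))
E
```

```text
scene [[-0.065, 0.064, 0.069], [-0.053, 0.063, 0.07], [-0.047, 0.063, 0.075], [-0.04, 0.058, 0.071], [-0.035, 0.041, 0.14], [-0.03, 0.042, 0.072], [-0.026, 0.056, 0.071], [-0.022, 0.051, 0.073], [-0.018, 0.045, 0.071], [-0.014, 0.042, 0.072], [-0.007, 0.036, 0.145], [0.001, 0.043, 0.072], [0.006, 0.043, 0.114], [0.009, 0.039, 0.14], [0.013, 0.042, 0.07], [0.016, 0.043, 0.069], [0.019, 0.042, 0.099], [0.021, 0.04, 0.105], [0.023, 0.059, 0.127], [0.024, 0.045, 0.109], [0.025, 0.037, 0.064], [0.026, 0.04, 0.071], [0.027, 0.056, 0.135], [0.028, 0.062, 0.14], [0.029, 0.058, 0.136], [0.037, 0.04, 0.125]]
side [[-0.068, 0.038, 0.067], [-0.052, 0.039, 0.073], [-0.046, 0.049, 0.074], [-0.039, 0.057, 0.074], [-0.033, 0.05, 0.071], [-0.029, 0.061, 0.146], [-0.026, 0.059, 0.145], [-0.023, 0.055, 0.144], [-0.02, 0.062, 0.126], [-0.017, 0.042, 0.135], [-0.014, 0.047, 0.132], [-0.011, 0.05, 0.125], [-0.008, 0.047, 0.127], [-0.005, 0.059, 0.122], [0.001, 0.064, 0.118], [0.004, 0.064, 0.119], [0.007, 0.062, 0.13], [0.01, 0.063, 0.113], [0.01, 0.06, 0.063], [0.013, 0.062, 0.07], [0.017, 0.062, 0.075], [0.02, 0.053, 0.069], [0.025, 0.059, 0.109], [0.031, 0.045, 0.125], [0.038, 0.043, 0.127], [0.043, 0.046, 0.139]]
```

View pics/c5.png

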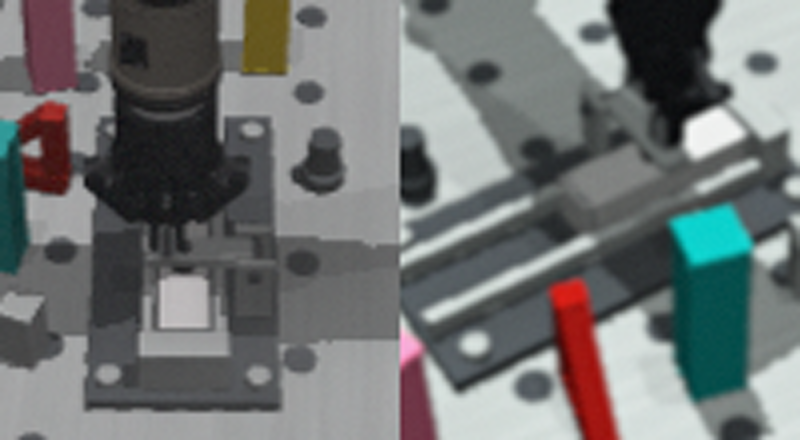

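The arm is nearly level over the tube (side crop 185,262). I press until the force rises.

Call:
drive_tool(increments=[{"claw":0,"dx":0,"dy":0,"dz":0.001,"wx":0,"wy":0,"wz":0},{"claw":0,"dx":0,"dy":0,"dz":0.001,"wx":0,"wy":0,"wz":0},{"claw":0,"dx":0,"dy":0,"dz":0.001,"wx":0,"wy":0,"wz":0},{"claw":0,"dx":0,"dy":0,"dz":0,"wx":0,"wy":0,"wz":0}])

```text
t: 14.82
eef_pos: [0.5574, 0.0052, 0.095]
tool_rot: [-0.0, 0.683, 0.73, -0.0]
contact_force: [-6.2, 1.0, 17.9]
gripper_width: -0.001
grasp_force: 9.2
```

Call:
drive_tool(increments=[{"claw":0,"dx":0,"dy":0,"dz":0.001,"wx":0,"wy":0,"wz":0},{"claw":0,"dx":0,"dy":0,"dz":0.001,"wx":0,"wy":0,"wz":0},{"claw":0,"dx":0,"dy":0,"dz":0,"wx":0,"wy":0,"wz":0}])

```text
t: 15.2
eef_pos: [0.5574, 0.0052, 0.0948]
tool_rot: [-0.0, 0.683, 0.73, 0.0]
contact_force: [-13.1, -0.3, 36.7]
gripper_width: -0.002
grasp_force: 18.3
```

The pad is firmly seated: the force rose to 37 N with no more motion. I retreat straight up and check.

Call:
drive_tool(increments=[{"claw":0,"dx":0,"dy":0,"dz":-0.005,"wx":0,"wy":0,"wz":0},{"claw":0,"dx":0,"dy":0,"dz":-0.03,"wx":0,"wy":0,"wz":0},{"claw":0,"dx":0,"dy":0,"dz":-0.04,"wx":0,"wy":0,"wz":0},{"claw":0,"dx":0,"dy":0,"dz":-0.04,"wx":0,"wy":0,"wz":0},{"claw":0,"dx":-0.05,"dy":0,"dz":-0.02,"wx":0,"wy":0,"wz":0},{"claw":0,"dx":-0.05,"dy":0,"dz":0,"wx":0,"wy":0,"wz":0},{"claw":0,"dx":0,"dy":0,"dz":0,"wx":0,"wy":0,"wz":0},{"claw":0,"dx":0,"dy":0,"dz":0,"wx":0,"wy":0,"wz":0}])

```text
t: 16.2
eef_pos: [0.5638, -0.0941, 0.2259]
tool_rot: [-0.0, 0.683, 0.73, -0.0]
contact_force: [0.8, 0.5, -0.4]
gripper_width: 0.001
grasp_force: 0.0
```

```bash
python3 - <<'E'
from h import *
show()
for n in("scene","side"):
    p,X,ok=cloud(n);q=X[ok&(X[...,2]>.062)&(X[...,2]<.09)];f=np.array([[*F(a),a[2]] for a in q])
    f=f[(f[:,0]>-.03)&(f[:,0]<.027)&(abs(f[:,1]-.05)<.010)];print(n,len(f),"slope,z",np.polyfit(f[:,0],f[:,2],1))
p,d=read_camera("side");a=p[150:260,250:350,::-1];q,d=read_camera("scene");b=q[170:280,220:320,::-1]
cv2.imwrite("pics/c6.png",cv2.resize(np.hstack([a,b]),None,fx=4,fy=4,interpolation=cv2.INTER_CUBIC))
E
```

```text
tcp_f [ 0.01265613 -0.04806253] 0.2258808474125165 force [ 0.8  0.5 -0.4]
scene 334 [[-0.0168, -0.0213], [0.0004, 0.03], [0.0168, 0.1155]]
side 267 [[-0.0149, -0.0175], [0.001, 0.0668], [0.0167, 0.1144]]
scene 99 slope,z [-0.01591808  0.07022342]
side 97 slope,z [0.01582061 0.06995108]
```

View pics/c6.png

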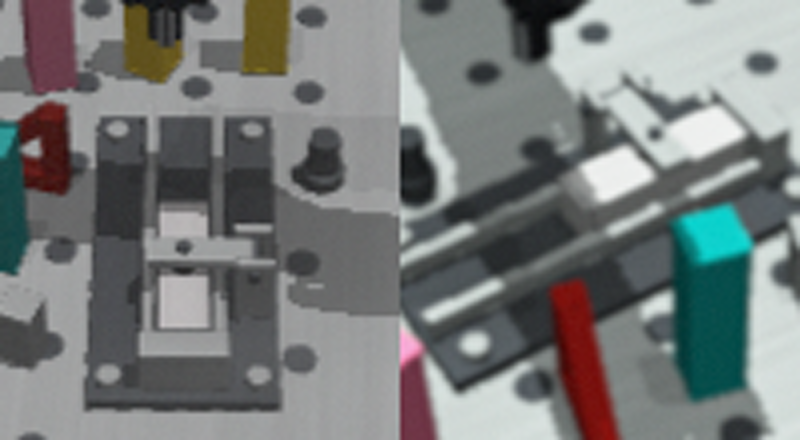

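The hold-down lies level across the tube (crop 190,250), the tube is snug at the stop (185,330), and nothing else has moved.

```bash
python3 -c "
from station import *
print(hand_in())"
```

```text
the job is handed in; nothing more can be done
None
```

I handed the job in at about 16 s of the 64 s limit: the tube was tipped over and pushed snug against the stop, and the hold-down was pressed level onto it. The last pictures showed no other object in view displaced; the hand-in returned no verdict.

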